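# Change the cartridges of the worktop water filter

### The job

Change the filter cartridges: shut the filter unit's valve, draw the old cartridge out of the track by its open end and stand it in the steel tray, then slide every new cartridge standing on the worktop into the track from the open end, so that they stand packed against the end stop and one another without gaps. Only then turn the valve to half open (45 degrees, the middle mark). Leave the other things on the worktop alone.

Things in the scene. Friction and masses are not known exactly. Their poses are not given: they have to be found in the camera images.
- manifold: the filter unit, fixed, 335 mm long, lying roughly across the robot's view, open end to the right, valve to the left. Origin at worktop level, on its middle line; own x runs along the track from the open end (-x) to the end stop (+x), y across, z up. Floor 8 mm above the worktop throughout. Home places of cartridge origins: x=+53, -1 and -55 mm (54 mm pitch), y=0, z=8 mm.
- sill (a point): point on the sill's floor, unit x=-128, y=0, z=8 mm: a cartridge with its origin here lies wholly outside the lips and can be set down or lifted. The sill is the open floor, 112 mm wide, from x=-160 mm to the track mouth at x=-90, with two low guide walls (20 mm high) flaring outward from the mouth to x=-127.
- track_mouth (a point): middle of the track's open end, on its floor (x=-90 mm). The track, from here to the stop at x=+80, is 60 mm wide inside and covered along both sides by lips (underside 14 mm, top 20 mm above the floor) that leave a slot 40 mm wide: feet can enter or leave only here, bodies pass in the slot.
- track_stop (a point): foot of the end stop's face, on the track floor (x=+80 mm). The stop is 42 mm high; behind it is the valve block, 36 mm high, with a round dial on top (42 mm) and the handle on it (82 mm), on a vertical axis at unit x=+135, y=0. Heights above the worktop.
- valve (a joint): valve handle angle, rad, anticlockwise from above: 0 shut (pointer square to the track, on the robot's side, unit's +y), 0.785 half open (middle mark), 1.571 fully open (pointer along the track to the cartridges, unit's -x); stops at 0 and 1.65, stays where left (friction 0.06 N m). Raised marks on the dial at 0, 45 and 90 degrees.
- valve_grip (a point): on the valve's axis, 70 mm above the worktop, where to grip the handle: an upright blade 12 mm thick, 52 mm long, from 48 to 82 mm above the worktop, turning about its middle
- valve_pointer (a point): tip of the handle's pointed end, 32 mm from the axis, at the same height as valve_grip
- cartridge_old: filter cartridge, all alike: upright body 50 mm (own x) by 32 mm (own y) on a square foot 54x54 mm, 9 mm thick, that juts out 11 mm on the broad sides; 81 mm high, 0.17 to 0.34 kg. Origin: centre of its underside, z up. Grip it across the 32 mm; either way round fits. The old one: it stands in the track at the start, its x along the track.
- cartridge_a: filter cartridge, all alike: upright body 50 mm (own x) by 32 mm (own y) on a square foot 54x54 mm, 9 mm thick, that juts out 11 mm on the broad sides; 81 mm high, 0.17 to 0.34 kg. Origin: centre of its underside, z up. Grip it across the 32 mm; either way round fits. A new one: stands on the worktop at the right at the start, or is absent.
- cartridge_b: filter cartridge, all alike: upright body 50 mm (own x) by 32 mm (own y) on a square foot 54x54 mm, 9 mm thick, that juts out 11 mm on the broad sides; 81 mm high, 0.17 to 0.34 kg. Origin: centre of its underside, z up. Grip it across the 32 mm; either way round fits. A new one: stands on the worktop at the right at the start, or is absent.
- cartridge_c: filter cartridge, all alike: upright body 50 mm (own x) by 32 mm (own y) on a square foot 54x54 mm, 9 mm thick, that juts out 11 mm on the broad sides; 81 mm high, 0.17 to 0.34 kg. Origin: centre of its underside, z up. Grip it across the 32 mm; either way round fits. A new one: stands on the worktop at the right at the start, or is absent.
- tray: square shallow steel tray 120x120 mm at the left, fixed, rim 14 mm high, walls and floor 5 mm thick. Origin: centre of its underside.
- salt_shaker1: salt shaker, 44x44x90 mm, near the front edge on the right; bystander, to be left alone. Origin: centre of its underside.
- garlic1: garlic bulb, about 54 mm, near the front edge, left of the middle; bystander, to be left alone. Origin: centre of its underside.
- lemon1: lemon, 72x57x58 mm, at the back on the right; bystander, to be left alone. Origin: centre of its underside.
- mug1: mug, 81 mm across, 92 mm high, with handle, at the back on the left; bystander, to be left alone. Origin: centre of its underside.
- tin1: round food tin, 57 mm across, 72 mm high, behind the filter unit's open end; bystander, to be left alone. Origin: centre of its underside.
- mug2: mug, 79 mm across, 89 mm high, with handle, behind the valve; bystander, to be left alone. Origin: centre of its underside.

How it is judged:
By the outcome, as a careful person would: the job done as asked, in the order asked, and still so for the second after the job is handed in, with the robot touching nothing.
Of cartridge_a, cartridge_b, cartridge_c only 2 to 3 are there at a start; the rules pass over those that are not, and their reading is None.
At some moment in a run one of cartridge_a, cartridge_b, cartridge_c may be knocked a few centimetres aside while the robot is not near it.
It also fails if it takes over 210 s, if anything falls off the work surface, if the arm or the gripper's body presses on something with over 40 N, if the wrist force passes 120 N, or if a joint passes its speed limit or range.

### The arm

A 6-joint arm with a two-finger parallel gripper is mounted at the origin on a cart in front of the work surface, level with it; the furniture and walls round the work are solid. World frame = base frame: x ahead of the robot, y to its left, z up, the work surface at z = 0. Lengths are in m, angles in rad, forces in N, time in s.
With the tool pointing down it reaches from about 0.35 to 0.85 m from the base axis. Payload 8.1 kg.
Tool frame: the origin (TCP) lies at the centre of the arm's flange, where the gripper is bolted on; the fingertips stand 186 mm ahead of it and the grasp point (between the pads) lies 167 mm ahead of it; z points along the fingers, y is the line along which they close (so a half turn about z gives the same grasp; the last joint's range is limited). The gripper opens to 93 mm and grips with 3 to 60 N. Pads are 15 mm wide; open, the fingers measure 128 mm over their backs; the gripper's body (75 mm by 188 mm) begins 65 mm behind the grasp point.
Start: joints at [1.086, 0.13, 1.488, -0, 1.523, -0.085], TCP at [0.234, 0.553, 0.405] pointing down, gripper open.
Joint ranges: [-2.96, 2.96], [-0.89, 2.26], [0.02, 2.5], [-1.34, 4.48], [0, 2.73], [-2.66, 2.66]. Speed limits (rad/s): [2.39, 2.39, 2.79, 3.14, 3.14, 3.14].

### API

Orientations are given as a rotation vector (axis times angle).
In Python, from plant import robot gives the robot as it stands.
- The arm moves only by the tool apply_moves, never from a script. Its argument "series" is a list of rows, each a list of 2 entries, a list of its own where there are three numbers: the shift along the tool's x, y, z in mm, then the turn, a rotation vector about the tool's x, y, z in rad. A call has 1 to 12 rows; each row shifts and turns the commanded pose from where the row before left it, along the tool's axes as they then stand; what a row does not reach is not made up. A row lasts 1/12 s, in which the tool goes at most 41.7 mm and 7.16 degrees, less where a joint would pass 70% of its speed; a pose out of reach is approached as far as the arm can. A call is refused whole if a number of a shift passes 41.7 or a number of a turn 0.125, either way. A call with a gripper value outside its range is refused whole. "claw" is the opening, from 0 (shut) to 1 (fully open), set as the call begins (left out, the last holds). The fingers move at their own pace and stop on an object; "newtons" is the grip in N (left out, the last holds). Time passes only in rows, so rows that do not move let the fingers close. It gives the time, the measured TCP pose, the force, the opening and the grip force at its end, in the units of the state.
- robot.read_state(): the state, without advancing time (a new reading comes with each control period).
- robot.read_camera(name): name is "side" or "top" or "wrist"; returns (picture, depth): 420x560x3 uint8, blue, green, red; 420x560 float32, m along the optical axis (not along the pixel's ray), 0 where there is no reading.
- robot.calibration(name): a dict with "fx", "fy", "cx", "cy" (pixels), "extrinsics" (4x4, takes a point from world to camera coordinates). Camera axes: x right, y down, z forward; pixel columns grow to the right and rows downward; lengths in m; the calibration is good to about 2 mm. A picture is of the moment at which its call begins: read the wrist's pose just before it. calibration takes no time and is no camera call; for the wrist camera it gives the pose at the moment of the call.
- robot.close_job(): hands the job in; it is judged then, once.
The state is a dict: "t": time; "q": joint angles; "dq": joint speeds; "joint_torque": joint torques, N m; "tool_pos": TCP position; "orientation": TCP orientation; "force": force on the tool from outside, world axes, zero at the start; "wrist_torque": the same for the moment, N m; "opening": finger opening in m; "gripper_force": force on a finger pad.
Only numpy, scipy, OpenCV 4.12 (cv2) and the standard library are available. Lean on these libraries where they do the work, as an engineer would, in place of code of your own. Each camera call takes 0.05 s, during which the arm holds its last target. There are 200 camera calls.

## Working session

There is one attempt and no reset: what is moved stays moved. The work goes in short steps, Python scripts to look and compute and a tool call to move; the robot and the scene stay as the last step left them, time stands still between calls to the robot, and variables do not carry over. Pictures are saved under pics/ and viewed, at most 14 in all, crops included, and the job is handed in when it is done.

Besides the shell and the picture viewer there is one more tool, called by a JSON object that holds its "fn" and its "kwargs". apply_moves: Moves the arm, as the interface text tells. Its arguments: {"type":"object","properties":{"series":{"type":"array"},"claw":{"type":"number"},"newtons":{"type":"number"}},"required":["series"]}

```bash
mkdir -p pics; ls
python3 - <<'E'
from plant import robot
import cv2,numpy as np
s=robot.read_state();print({k:np.round(v,3) for k,v in s.items()})
for n in ["top","side"]:
    p,d=robot.read_camera(n);cv2.imwrite(f"pics/{n}0.png",p);np.save(f"pics/{n}0.npy",d)
    c=robot.calibration(n);print(n,c)
E
```

```text
pics
{'t': np.float64(0.0), 'q': array([ 1.086,  0.131,  1.489,  0.   ,  1.523, -0.085]), 'dq': array([-0.001, -0.002, -0.   ,  0.001, -0.001, -0.   ]), 'joint_torque': array([-0.0000e+00, -5.5980e+01, -4.9179e+01,  7.7000e-02,  3.5000e-02,
       -0.0000e+00]), 'tool_pos': array([0.233, 0.553, 0.404]), 'orientation': array([-6.240e-01, -3.079e+00,  3.000e-03]), 'force': array([-0.241,  0.023,  0.188]), 'wrist_torque': array([0.011, 0.013, 0.016]), 'gripper_force': np.float64(0.0), 'opening': np.float64(0.093)}
top {'fx': 393.08879552267666, 'fy': 393.08879552267666, 'cx': 281.22772504147065, 'cy': 208.9080141113778, 'extrinsics': array([[-2.29076399e-03, -9.99997376e-01,  2.27736020e-05,
         3.10430489e-02],
       [-9.93304278e-01,  2.27280116e-03, -1.15505175e-01,
         4.86887651e-01],
       [ 1.15504820e-01, -2.87216210e-04, -9.93306878e-01,
         1.36802254e+00],
       [ 0.00000000e+00,  0.00000000e+00,  0.00000000e+00,
         1.00000000e+00]])}
side {'fx': 474.3231278206993, 'fy': 474.3231278206993, 'cx': 285.03631856439915, 'cy': 208.7954552117362, 'extrinsics': array([[ 0.88503625, -0.46542552, -0.00948292, -0.39520834],
       [-0.2056741 , -0.37266559, -0.90488592,  0.17584021],
       [ 0.41762304,  0.80280723, -0.42554853,  1.14680684],
       [ 0.        ,  0.        ,  0.        ,  1.        ]])}
```

View pics/top0.png

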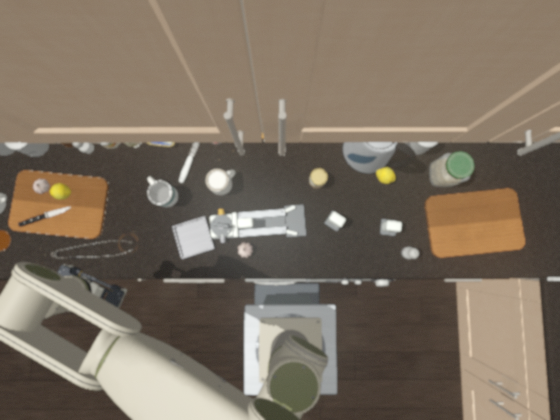

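View pics/side0.png

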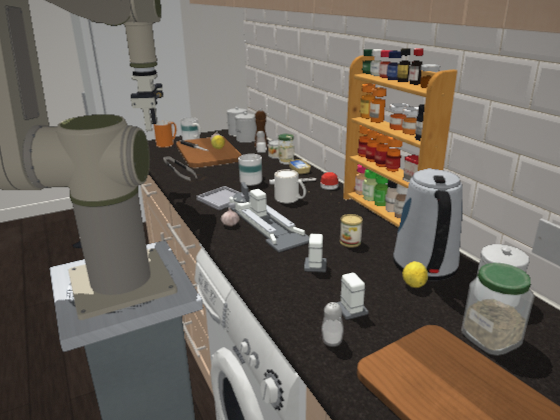

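The top view shows the unit at cols 210–305, row 222, with the old cartridge at about (258,223). There are two new cartridges, at (337,221) and (391,228), and no third. The tray is at (193,237). I'll zoom in next.

```bash
cat > h.py <<'E'
import numpy as np,cv2
from plant import robot
def ray(c,u,v,z):
    R=c["extrinsics"][:3,:3];t=c["extrinsics"][:3,3];o=-R.T@t
    d=R.T@np.array([(u-c["cx"])/c["fx"],(v-c["cy"])/c["fy"],1.0]);return o+d*(z-o[2])/d[2]
def pt(c,u,v,dep):
    R=c["extrinsics"][:3,:3];t=c["extrinsics"][:3,3]
    return R.T@(np.array([(u-c["cx"])/c["fx"],(v-c["cy"])/c["fy"],1.0])*dep-t)
def cloud(c,d):
    v,u=np.mgrid[:d.shape[0],:d.shape[1]]
    R=c["extrinsics"][:3,:3];t=c["extrinsics"][:3,3]
    P=np.stack([(u-c["cx"])/c["fx"]*d,(v-c["cy"])/c["fy"]*d,d],-1)-t
    return P@R
E
python3 - <<'E'
from h import *
p=cv2.imread("pics/top0.png");c=robot.calibration("top");d=np.load("pics/top0.npy")
cv2.imwrite("pics/crop0.png",cv2.resize(p[165:270,165:425],None,fx=3,fy=3,interpolation=cv2.INTER_CUBIC))
P=cloud(c,d)
# objects above worktop
m=((P[...,2]>.06)&(P[...,2]<.11)&(d>0)).astype(np.uint8);m[:150]=0;m[275:]=0;m[:,:125]=0;m[:,430:]=0
n,l,s,ce=cv2.connectedComponentsWithStats(m)
for i in range(1,n):
    if s[i,4]>15:
        q=P[l==i];print(s[i],np.round(q.mean(0),3),np.round(q.min(0),3),np.round(q.max(0),3))
for u,v in [(320,240),(270,250),(193,237),(300,214),(300,230)]: print(u,v,np.round(P[v,u],3))
E
```

```text
[347 150  43  19 209] [ 0.645 -0.256  0.085] [ 0.626 -0.345  0.06 ] [ 0.689 -0.202  0.11 ]
[390 160  13   8  75] [ 0.638 -0.368  0.082] [ 0.622 -0.381  0.061] [ 0.656 -0.353  0.11 ]
[206 169  27  23 454] [0.583 0.247 0.084] [0.544 0.202 0.06 ] [0.62  0.288 0.094]
[311 168  16  17 212] [ 0.598 -0.101  0.069] [ 0.569 -0.127  0.061] [ 0.626 -0.073  0.077]
[148 176  27  29 227] [0.546 0.45  0.08 ] [0.499 0.404 0.06 ] [0.598 0.493 0.097]
[329 211  17  16 143] [ 0.447 -0.16   0.079] [ 0.423 -0.188  0.062] [ 0.474 -0.133  0.087]
[238 217  15  11 149] [0.436 0.153 0.087] [0.419 0.129 0.063] [0.454 0.178 0.098]
[212 221  18   7  62] [0.429 0.237 0.08 ] [0.42  0.209 0.064] [0.44  0.265 0.087]
[385 220  17  11 153] [ 0.424 -0.351  0.078] [ 0.408 -0.379  0.061] [ 0.443 -0.328  0.089]
[407 248  12  10  94] [ 0.332 -0.414  0.083] [ 0.317 -0.431  0.061] [ 0.347 -0.4    0.096]
320 240 [ 0.378 -0.109 -0.002]
270 250 [ 0.342  0.071 -0.003]
193 237 [0.389 0.347 0.002]
300 214 [ 0.471 -0.038  0.009]
300 230 [ 0.413 -0.037  0.003]
```

View pics/crop0.png

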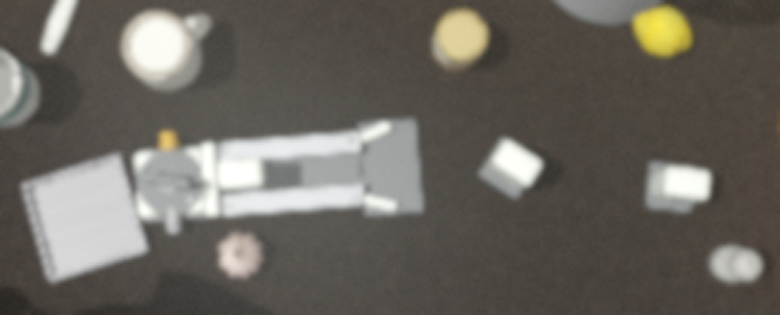

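The old cartridge is against the stop, at crop (240,173). The handle lies along the track, at crop (180,182). I'll plan the move in for a close wrist look.

```bash
cat >> h.py <<'E'
from scipy.spatial.transform import Rotation as Ro
def pose():
    s=robot.read_state();return np.array(s["tool_pos"]),Ro.from_rotvec(s["orientation"]).as_matrix(),s
def yaw(R): return np.degrees(np.arctan2(R[1,1],R[0,1]))
def plan(g,psi=None):
    """rows for grasp point g (world), then turn psi deg (tool y); shift first at present yaw"""
    p,R,s=pose();gp=p+R[:,2]*.167
    dl=R.T@(np.array(g)-gp)*1000
    n=int(np.ceil(abs(dl).max()/41.5)) or 1
    print("t %.2f grasp"%s["t"],np.round(gp,4),"yaw %.1f"%yaw(R),"tilt",np.round(R[:,2],3),"F",np.round(s["force"],1))
    print("shift total",np.round(dl,1),"rows",n,"each",np.round(dl/n,1))
    if psi is not None:
        dy=-(psi-yaw(R));dy=np.radians((dy+180)%360-180);print("turn z total %.3f"%dy)
E
python3 - <<'E'
from h import *
p,R,s=pose();c=robot.calibration("wrist")
E=c["extrinsics"];Rc=E[:3,:3].T;o=-Rc@E[:3,3]
print("cam in tool",np.round(R.T@(o-p),3),"\naxes\n",np.round(R.T@Rc,3),c["fx"],c["cx"],c["cy"])
plan([.43,.2,.24],0)
E
```

```text
cam in tool [ 0.078 -0.001  0.02 ] 
axes
 [[ 0.   -0.96 -0.28]
 [ 1.    0.   -0.  ]
 [ 0.   -0.28  0.96]] 322.6693992900854 282.4367582627722 205.7856962478456
t 0.10 grasp [0.2333 0.5523 0.2368] yaw 67.1 tilt [-0.001 -0.001 -1.   ] F [-0.5  0.3  0.3]
shift total [-318.3 -247.9   -2.8] rows 8 each [-39.8 -31.   -0.4]
turn z total 1.171
```

{"fn": "apply_moves", "kwargs": {"series": [[[-40,-31,0],[0,0,0.12]],[[-39,-35,0],[0,0,0.12]],[[-34,-39,0],[0,0,0.12]],[[-29,-41,0],[0,0,0.12]],[[-24,-41,0],[0,0,0.12]],[[-19,-41,0],[0,0,0.12]],[[-14,-41,0],[0,0,0.12]],[[-30,0,0],[0,0,0.12]],[[-30,0,0],[0,0,0.12]],[[0,0,0],[0,0,0.09]],[[0,0,0],[0,0,0]]]}}

```text
t: 1.02
tool_pos: [0.2142, 0.2316, 0.4048]
orientation: [2.228, 2.214, 0.002]
force: [-0.5, 0.9, -0.2]
opening: 0.0927
gripper_force: 0.0
```

Run:
```python
from h import *
plan([.43,.2,.24],0)
c=robot.calibration("wrist");p,d=robot.read_camera("wrist");cv2.imwrite("pics/w1.png",p);np.savez("pics/w1.npz",d=d,**c)
```

```text
t 1.02 grasp [0.2144 0.2318 0.2378] yaw -0.4 tilt [ 0.001  0.001 -1.   ] F [-0.5  0.9 -0.2]
shift total [-30.4 215.8  -2. ] rows 6 each [-5.1 36.  -0.3]
turn z total -0.006
```

View pics/w1.png

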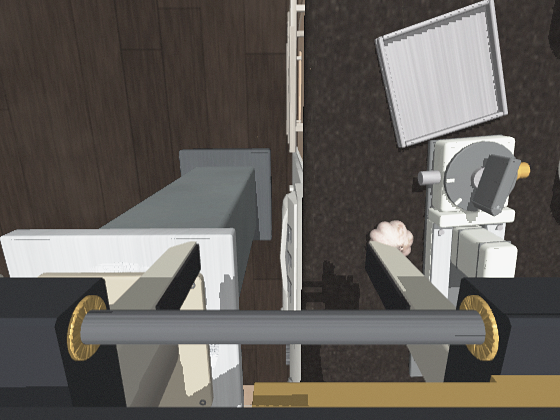

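The wrist picture shows the handle at (495,183), the old cartridge at (485,258) and the tray at (440,75). I'll centre over it.

{"fn": "apply_moves", "kwargs": {"series": [[[-10,40,0],[0,0,0]],[[-10,40,0],[0,0,0]],[[-10,40,0],[0,0,0]],[[-10,40,0],[0,0,0]],[[-10,40,0],[0,0,0]],[[-10,15,0],[0,0,0]],[[0,0,0],[0,0,0]],[[0,0,0],[0,0,0]]]}}

```text
t: 1.73
tool_pos: [0.4296, 0.1733, 0.4035]
orientation: [-2.217, -2.224, 0.004]
force: [-0.7, -0.1, -0.8]
opening: 0.093
gripper_force: 0.0
```

Run:
```python
from h import *
plan([.43,.17,.24],0)
c=robot.calibration("wrist");p,d=robot.read_camera("wrist");cv2.imwrite("pics/w2.png",p);np.savez("pics/w2.npz",d=d,**c)
P=cloud(c,d);z=P[...,2]
for a,b,nm in [(.077,.086,"handle/old"),(.084,.093,"cart top"),(.025,.031,"liptop"),(.047,.0,"")][:3]:
    m=((z>a)&(z<b)&(d>0)).astype(np.uint8);n,l,s,ce=cv2.connectedComponentsWithStats(m)
    for i in range(1,n):
        if s[i,4]>150:
            q=P[l==i];(cx,cy),(w,h),an=cv2.minAreaRect((q[:,:2]*1000).astype(np.float32))
            print(nm,s[i],"c",round(cx),round(cy),"wh",round(w),round(h),round(an,1),"z",round(q[:,2].mean(),4))
```

```text
t 1.73 grasp [0.4291 0.1732 0.2365] yaw 0.2 tilt [-0.003 -0.    -1.   ] F [-0.7 -0.1 -0.8]
shift total [-3.2  0.8 -3.5] rows 1 each [-3.2  0.8 -3.5]
turn z total 0.003
handle/old [409  69  37  85 328] c 556 250 wh 73 25 89.5 z 0.082
handle/old [272  93  24  65 811] c 429 237 wh 57 12 78.9 z 0.0823
handle/old [423  96  24  38 290] c 563 248 wh 20 32 1.7 z 0.0854
cart top [ 411   66   91   91 6417] c 582 249 wh 77 77 0.8 z 0.0871
cart top [ 273  190   35   50 1567] c 436 154 wh 32 49 4.4 z 0.0889
liptop [320 108  21  18 160] c 479 245 wh 17 22 90.0 z 0.0291
liptop [230 118  18  15 217] c 381 236 wh 18 15 2.0 z 0.0287
liptop [ 305  172   25  132 2436] c 471 102 wh 22 168 4.4 z 0.0285
liptop [195 174  38  43 225] c 354 162 wh 31 52 27.2 z 0.0282
liptop [ 250  176   31  131 2401] c 409 97 wh 22 168 4.4 z 0.0285
liptop [543 217  17  60 475] c 757 95 wh 18 77 2.3 z 0.0261
```

View pics/w2.png

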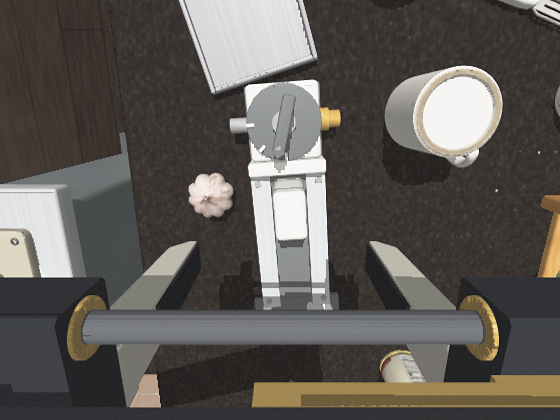

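The picture shows the handle at (284,123), turned about 74° from shut, with the pointer towards the cartridges. The old cartridge is at (290,210) against the stop, and the track runs at about 94.4° in the world. The heights and sizes match the given ones.

Next I approach the handle with a part-open claw.

{"fn": "apply_moves", "kwargs": {"series": [[[33,0,0],[0,0,0]],[[33,0,0],[0,0,0]],[[0,0,20],[0,0,0.1]],[[0,0,30],[0,0,0.095]],[[0,0,36],[0,0,0]],[[0,0,40],[0,0,0]],[[0,0,30],[0,0,0]],[[0,0,9],[0,0,0]],[[0,0,0],[0,0,0]],[[0,0,0],[0,0,0]]], "claw": 0.4, "newtons": 15}}

```text
t: 2.62
tool_pos: [0.4288, 0.2397, 0.2409]
orientation: [2.424, 1.998, 0.001]
force: [1.0, 0.5, 0.0]
opening: 0.0373
gripper_force: 0.0
```

Run:
```python
from h import *
plan([.429,.239,.07],-11)
```

```text
t 2.62 grasp [0.4289 0.2398 0.0739] yaw -11.0 tilt [ 0.  0. -1.] F [1.  0.5 0. ]
shift total [-0.7  0.3  3.9] rows 1 each [-0.7  0.3  3.9]
turn z total -0.000
```

{"fn": "apply_moves", "kwargs": {"series": [[[0,0,3],[0,0,0]],[[0,0,0],[0,0,0]],[[0,0,0],[0,0,0]],[[0,0,0],[0,0,0]],[[0,0,0],[0,0,0]],[[0,0,0],[0,0,0]]], "claw": 0, "newtons": 20}}

```text
t: 3.12
tool_pos: [0.4292, 0.2392, 0.2379]
orientation: [-2.426, -1.995, -0.001]
force: [-3.9, 0.2, 7.4]
opening: 0.0119
gripper_force: 20.0
```

{"fn": "apply_moves", "kwargs": {"series": [[[0,0,0],[0,0,0.11]],[[0,0,0],[0,0,0.11]],[[0,0,0],[0,0,0.11]],[[0,0,0],[0,0,0.11]],[[0,0,0],[0,0,0.11]],[[0,0,0],[0,0,0.11]],[[0,0,0],[0,0,0.11]],[[0,0,0],[0,0,0.11]],[[0,0,0],[0,0,0.11]],[[0,0,0],[0,0,0.11]],[[0,0,0],[0,0,0.11]],[[0,0,0],[0,0,0.09]]]}}

```text
t: 4.12
tool_pos: [0.4285, 0.24, 0.2379]
orientation: [-3.137, -0.112, 0.002]
force: [-8.3, 6.4, 8.8]
opening: 0.0121
gripper_force: 20.0
```

{"fn": "apply_moves", "kwargs": {"series": [[[0,0,0],[0,0,0.03]],[[0,0,0],[0,0,0.02]],[[0,0,0],[0,0,0]],[[0,0,0],[0,0,0]]]}}

```text
t: 4.45
tool_pos: [0.4285, 0.24, 0.2379]
orientation: [-3.139, -0.043, 0.002]
force: [-7.5, 6.4, 8.4]
opening: 0.0123
gripper_force: 20.6
```

Run:
```python
from h import *
plan([.429,.239,.07],-85.6);s=robot.read_state();print(s["wrist_torque"],s["q"],s["opening"])
```

```text
t 4.45 grasp [0.4284 0.2404 0.0709] yaw -88.4 tilt [-0.001  0.002 -1.   ] F [-7.5  6.4  8.4]
shift total [0.6 1.5 0.9] rows 1 each [0.6 1.5 0.9]
turn z total -0.049
[0.98342965 1.653072   0.42107265] [ 0.40508931 -0.01356446  1.95513554  0.00287885  1.20005069  1.94737643] 0.012315503800982196
```

The stop has been reached: yaw is −88° and there is a reaction torque. I release, rise and take the old cartridge.

{"fn": "apply_moves", "kwargs": {"series": [[[0,0,0],[0,0,0]],[[0,0,0],[0,0,0]],[[0,0,-15],[0,0,0]],[[0,0,-40],[0,0,0]],[[0,0,-40],[0,0,-0.115]],[[0,0,-5],[0,0,-0.115]],[[0,0,0],[0,0,-0.115]],[[0,0,0],[0,0,-0.115]],[[0,0,0],[0,0,-0.115]],[[0,0,0],[0,0,-0.115]],[[0,0,0],[0,0,-0.115]],[[0,0,0],[0,0,-0.115]]], "claw": 0.35}}

```text
t: 5.45
tool_pos: [0.4292, 0.2387, 0.3368]
orientation: [2.792, 1.439, 0.0]
force: [-0.6, 0.1, -0.5]
opening: 0.0324
gripper_force: 0.0
```

{"fn": "apply_moves", "kwargs": {"series": [[[0,0,0],[0,0,-0.115]],[[0,0,0],[0,0,-0.115]],[[0,0,0],[0,0,-0.115]],[[0,0,0],[0,0,-0.115]],[[0,0,0],[0,0,-0.115]],[[0,0,0],[0,0,-0.115]],[[-28,0,0],[0,0,0]],[[-28,0,0],[0,0,0]],[[-28,0,0],[0,0,0]],[[0,0,0],[0,0,0]],[[0,0,0],[0,0,0]]], "claw": 0.6}}

```text
t: 6.37
tool_pos: [0.4348, 0.1539, 0.3369]
orientation: [2.15, 2.29, 0.0]
force: [0.1, 0.4, 0.1]
opening: 0.0558
gripper_force: 0.0
```

Run:
```python
from h import *
plan([.436,.156,.06],4.4)
c=robot.calibration("wrist");p,d=robot.read_camera("wrist")
P=cloud(c,d);z=P[...,2]
m=((z>.077)&(z<.086)&(d>0)).astype(np.uint8);n,l,s,ce=cv2.connectedComponentsWithStats(m)
for i in range(1,n):
    if s[i,4]>150:
        q=P[l==i];print(s[i],cv2.minAreaRect((q[:,:2]*1000).astype(np.float32)))
```

```text
t 6.37 grasp [0.4349 0.1539 0.1699] yaw 3.6 tilt [ 0.001 -0.    -1.   ] F [0.1 0.4 0.1]
shift total [  2.    1.2 109.9] rows 3 each [ 0.7  0.4 36.6]
turn z total -0.014
[444  39  53 114 698] ((557.3007202148438, 246.49441528320312), (27.900907516479492, 74.60051727294922), 6.648985862731934)
[499  49  39  25 236] ((582.8361206054688, 273.3116455078125), (13.099027633666992, 26.36536979675293), 82.29130554199219)
[475  55  42  37 305] ((573.8028564453125, 263.4096984863281), (16.763160705566406, 30.501916885375977), 58.878997802734375)
[464  75  27  61 537] ((562.7046508789062, 242.24388122558594), (17.47162628173828, 39.7907829284668), 10.616677284240723)
[ 237   89   83   19 1433] ((426.349609375, 239.34487915039062), (57.102046966552734, 11.985392570495605), 3.687045097351074)
[263 184  43  26 159] ((437.66387939453125, 174.07858276367188), (14.567024230957031, 34.56324005126953), 69.69975280761719)
```

The valve is shut, with the handle square to the track. I descend and grip the old cartridge.

{"fn": "apply_moves", "kwargs": {"series": [[[2,1,35],[0,0,-0.012]],[[0,0,35],[0,0,0]],[[0,0,30],[0,0,0]],[[0,0,10],[0,0,0]],[[0,0,0],[0,0,0]],[[0,0,0],[0,0,0]]]}}

```text
t: 6.92
tool_pos: [0.4356, 0.1578, 0.2273]
orientation: [-2.132, -2.307, 0.001]
force: [0.3, 0.5, 0.7]
opening: 0.0553
gripper_force: 0.0
```

{"fn": "apply_moves", "kwargs": {"series": [[[0,0,0],[0,0,0]],[[0,0,0],[0,0,0]],[[0,0,0],[0,0,0]],[[0,0,0],[0,0,0]],[[0,0,0],[0,0,0]],[[0,0,0],[0,0,0]]], "claw": 0, "newtons": 30}}

```text
t: 7.42
tool_pos: [0.436, 0.1573, 0.228]
orientation: [2.133, 2.306, 0.002]
force: [-1.0, -0.1, 6.2]
opening: 0.0316
gripper_force: 30.0
```

Run:
```python
from h import *
plan([.4396+.077*.128,.1045-.997*.128,.06],4.4)
```

```text
t 7.42 grasp [0.4363 0.1574 0.061 ] yaw 4.5 tilt [ 0.002  0.001 -1.   ] F [-1.  -0.1  6.2]
shift total [-181.    -0.9    0.9] rows 5 each [-36.2  -0.2   0.2]
turn z total 0.001
```

{"fn": "apply_moves", "kwargs": {"series": [[[-5,0,-1],[0,0,0]],[[-10,0,0],[0,0,0]],[[-15,0,0],[0,0,0]],[[-15,0,0],[0,0,0]],[[-15,0,0],[0,0,0]],[[-15,0,0],[0,0,0]],[[-15,0,0],[0,0,0]],[[-15,0,0],[0,0,0]],[[-15,0,0],[0,0,0]],[[-15,0,0],[0,0,0]],[[-15,0,0],[0,0,0]],[[0,0,0],[0,0,0]]]}}

```text
t: 8.42
tool_pos: [0.4472, 0.0051, 0.2279]
orientation: [2.134, 2.304, -0.001]
force: [-0.9, -6.2, 7.5]
opening: 0.0321
gripper_force: 30.0
```

{"fn": "apply_moves", "kwargs": {"series": [[[-16,0,0],[0,0,0]],[[-15,0,0],[0,0,0]],[[0,0,0],[0,0,0]],[[0,0,0],[0,0,0]]]}}

```text
t: 8.75
tool_pos: [0.4496, -0.0239, 0.228]
orientation: [2.134, 2.304, -0.001]
force: [0.0, -2.8, 2.4]
opening: 0.0316
gripper_force: 30.0
```

Run:
```python
from h import *
plan([.4396+.077*.128,.1045-.997*.128,.06],4.4)
d=np.load("pics/w1.npz");P=cloud(d,d["d"]);z=P[...,2]
m=((z>.002)&(z<.02)&(d["d"]>0)&(P[...,1]>.26)&(P[...,1]<.5)&(P[...,0]>.3)&(P[...,0]<.5)).astype(np.uint8);n,l,s,ce=cv2.connectedComponentsWithStats(m)
for i in range(1,n):
    if s[i,4]>800:
        q=P[l==i];print(s[i],cv2.minAreaRect((q[:,:2]*1000).astype(np.float32)),q[:,2].mean())
c=robot.calibration("top");p,dd=robot.read_camera("top");P=cloud(c,dd);z=P[...,2]
m=((z>.06)&(z<.1)&(P[...,1]<-.13)&(P[...,1]>-.45)&(P[...,0]<.56)&(P[...,0]>.3)).astype(np.uint8);n,l,s,ce=cv2.connectedComponentsWithStats(m)
for i in range(1,n):
    if s[i,4]>50: print(s[i],P[l==i].mean(0).round(3))
```

```text
t 8.75 grasp [ 0.4497 -0.024   0.061 ] yaw 4.4 tilt [ 0.    -0.001 -1.   ] F [ 0.  -2.8  2.4]
shift total [ 0.9 -0.1  1. ] rows 1 each [ 0.9 -0.1  1. ]
turn z total -0.000
[  375     0   134   148 13696] ((393.8622131347656, 344.4947204589844), (129.3588409423828, 127.55073547363281), 18.082895278930664) 0.007098640200264818
[329 211  17  16 145] [ 0.447 -0.16   0.078]
[385 220  17  11 152] [ 0.424 -0.351  0.079]
[407 248  12  10  94] [ 0.332 -0.414  0.082]
```

{"fn": "apply_moves", "kwargs": {"series": [[[0,0,-10],[0,0,0]],[[0,0,-40],[0,0,0]],[[0,0,-40],[0,0,0]],[[0,0,-40],[0,0,0]],[[20,-2,0],[0,0,0]],[[40,-3,0],[0,0,0]],[[40,-3,0],[0,0,0]],[[40,-3,0],[0,0,0]],[[40,-3,0],[0,0,0]],[[40,-3,0],[0,0,0]],[[40,-3,0],[0,0,0]],[[40,-3,0],[0,0,0]]]}}

```text
t: 9.8
tool_pos: [0.4013, 0.2766, 0.3579]
orientation: [-2.131, -2.307, 0.001]
force: [0.2, 0.5, -1.5]
opening: 0.032
gripper_force: 30.0
```

{"fn": "apply_moves", "kwargs": {"series": [[[40,-4,0],[0,0,0]],[[30,-3,0],[0,0,0]],[[0,0,0],[0,0,0]],[[0,0,0],[0,0,0]]]}}

```text
t: 10.13
tool_pos: [0.389, 0.3452, 0.3574]
orientation: [-2.127, -2.31, 0.003]
force: [0.6, 0.7, -3.0]
opening: 0.0321
gripper_force: 30.0
```

Run:
```python
from h import *
plan([.391,.346,.058],15);print(robot.read_state()["opening"])
```

```text
t 10.13 grasp [0.3887 0.3451 0.1904] yaw 4.7 tilt [-0.002 -0.001 -1.   ] F [ 0.6  0.7 -3. ]
shift total [  0.8   2.6 132.4] rows 4 each [ 0.2  0.6 33.1]
turn z total -0.179
0.03206544728937235
```

{"fn": "apply_moves", "kwargs": {"series": [[[1,2,30],[0,0,-0.1]],[[0,0,35],[0,0,-0.08]],[[0,0,30],[0,0,0]],[[0,0,20],[0,0,0]],[[0,0,10],[0,0,0]],[[0,0,5],[0,0,0]],[[0,0,1],[0,0,0]],[[0,0,0],[0,0,0]],[[0,0,0],[0,0,0]]]}}

```text
t: 10.88
tool_pos: [0.3935, 0.3448, 0.2286]
orientation: [1.917, 2.488, 0.004]
force: [0.2, 0.0, -2.8]
opening: 0.0322
gripper_force: 30.0
```

{"fn": "apply_moves", "kwargs": {"series": [[[0,0,1],[0,0,0]],[[0,0,0],[0,0,0]],[[0,0,0],[0,0,0]],[[0,0,0],[0,0,0]]], "claw": 0.6}}

```text
t: 11.22
tool_pos: [0.393, 0.3446, 0.2264]
orientation: [1.917, 2.489, 0.002]
force: [-0.2, -0.1, 0.7]
opening: 0.0528
gripper_force: 0.0
```

{"fn": "apply_moves", "kwargs": {"series": [[[0,0,-20],[0,0,0]],[[0,0,-40],[0,0,0]],[[0,0,-40],[0,0,0]],[[0,0,-40],[0,0,0]],[[0,0,0],[0,0,0.1]],[[0,0,0],[0,0,0.08]],[[-40,0,0],[0,0,0]],[[-40,0,0],[0,0,0]],[[-40,4,0],[0,0,0]],[[-40,4,0],[0,0,0]],[[-40,4,0],[0,0,0]],[[-40,4,0],[0,0,0]]]}}

```text
t: 12.22
tool_pos: [0.4272, 0.1047, 0.3662]
orientation: [2.132, 2.307, 0.001]
force: [0.5, 1.1, 0.6]
opening: 0.0558
gripper_force: 0.0
```

Run:
```python
from h import *
plan([.435,-.25,.2],4.4)
```

```text
t 12.22 grasp [0.4273 0.1047 0.1992] yaw 4.5 tilt [ 0.001  0.    -1.   ] F [0.5 1.1 0.6]
shift total [-354.2  -20.3   -0.8] rows 9 each [-39.4  -2.3  -0.1]
turn z total 0.002
```

{"fn": "apply_moves", "kwargs": {"series": [[[-40,-2,0],[0,0,0]],[[-40,-2,0],[0,0,0]],[[-40,-2,0],[0,0,0]],[[-40,-2,0],[0,0,0]],[[-40,-2,0],[0,0,0]],[[-40,-2,0],[0,0,0]],[[-40,-2,0],[0,0,0]],[[-40,-2,0],[0,0,0]],[[-34,-2,0],[0,0,0]],[[0,0,-30],[0,0,0]],[[0,0,0],[0,0,0]],[[0,0,0],[0,0,0]]]}}

```text
t: 13.22
tool_pos: [0.4374, -0.2488, 0.3976]
orientation: [2.132, 2.302, 0.001]
force: [0.2, 0.5, 0.4]
opening: 0.056
gripper_force: 0.0
```

```bash
cat >> h.py <<'E'
def look(name):
    c=robot.calibration("wrist");p,d=robot.read_camera("wrist");cv2.imwrite(f"pics/{name}.png",p)
    P=cloud(c,d);z=P[...,2]
    for a,b in [(.074,.093),(.004,.013)]:
        m=((z>a)&(z<b)&(d>0)&(P[...,0]<.53)).astype(np.uint8);n,l,s,ce=cv2.connectedComponentsWithStats(m)
        for i in range(1,n):
            if s[i,4]>250:
                q=P[l==i];(cx,cy),(w,h),an=cv2.minAreaRect((q[:,:2]*1000).astype(np.float32));print(s[i],"c",round(cx,1),round(cy,1),"wh",round(w),round(h),"ang",round(an,1),"z",q[:,2].mean().round(4))
    return p,P
E
python3 - <<'E'
from h import *
plan([.435,-.25,.2],4.4);look("w3")
E
```

```text
t 13.22 grasp [ 0.4379 -0.2491  0.2306] yaw 4.4 tilt [ 0.003 -0.002 -1.   ] F [0.2 0.5 0.4]
shift total [-0.6 -3.  30.6] rows 1 each [-0.6 -3.  30.6]
turn z total -0.000
[ 272   68   59   65 2082] c 447.9 -162.4 wh 50 32 ang 56.6 z 0.0808
[ 244  267   37   43 1251] c 424.5 -353.2 wh 49 32 ang 82.7 z 0.0807
[264  67  37  47 450] c 429.4 -150.1 wh 54 10 ang 57.4 z 0.0093
[241 237  50  47 697] c 424.5 -354.1 wh 55 54 ang 82.8 z 0.0091
[203 352 132  11 598] c 438.7 -495.8 wh 181 12 ang 1.9 z 0.0086
```

View pics/w3.png

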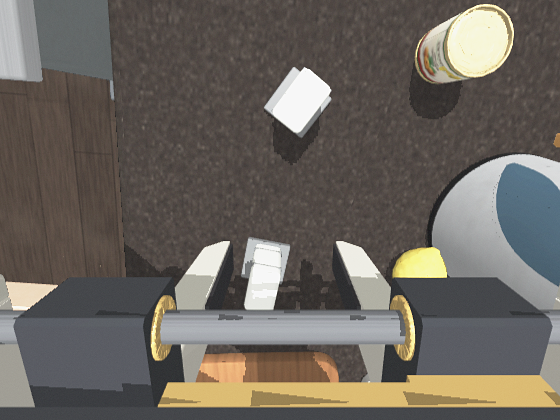

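The picture shows the first cartridge at (300,100), at (0.448,−0.162) with its long axis at 56.6°. The second is at (265,262), at (0.4245,−0.353) with its axis at 82.7°. I grip the first.

{"fn": "apply_moves", "kwargs": {"series": [[[29,5,0],[0,0,0]],[[29,6,0],[0,0,0]],[[28,6,0],[0,0,0]],[[0,0,20],[0,0,0.11]],[[0,0,20],[0,0,0.11]],[[0,0,20],[0,0,0.11]],[[0,0,0],[0,0,0.11]],[[0,0,0],[0,0,0.11]],[[0,0,0],[0,0,0.11]],[[0,0,0],[0,0,0]],[[0,0,0],[0,0,0]]], "claw": 0.75}}

```text
t: 14.18
tool_pos: [0.447, -0.16, 0.3351]
orientation: [-2.761, -1.497, 0.001]
force: [0.5, -0.6, 0.2]
opening: 0.0697
gripper_force: 0.0
```

Run:
```python
from h import *
plan([.448,-.1625,.052],-33.4)
```

```text
t 14.18 grasp [ 0.4469 -0.16    0.1681] yaw -33.1 tilt [-0.001  0.    -1.   ] F [ 0.5 -0.6  0.2]
shift total [ -1.5   2.4 116.1] rows 3 each [-0.5  0.8 38.7]
turn z total 0.006
```

{"fn": "apply_moves", "kwargs": {"series": [[[-1,2,36],[0,0,0]],[[0,0,36],[0,0,0]],[[0,0,30],[0,0,0]],[[0,0,14],[0,0,0]],[[0,0,0],[0,0,0]],[[0,0,0],[0,0,0]]]}}

```text
t: 14.68
tool_pos: [0.4479, -0.1623, 0.2191]
orientation: [-2.762, -1.494, 0.002]
force: [-0.6, 0.2, 0.2]
opening: 0.0696
gripper_force: 0.0
```

{"fn": "apply_moves", "kwargs": {"series": [[[0,0,0],[0,0,0]],[[0,0,0],[0,0,0]],[[0,0,0],[0,0,0]],[[0,0,0],[0,0,0]],[[0,0,0],[0,0,0]],[[0,0,0],[0,0,0]],[[0,0,0],[0,0,0]]], "claw": 0, "newtons": 30}}

```text
t: 15.27
tool_pos: [0.4484, -0.1628, 0.2201]
orientation: [2.765, 1.491, 0.0]
force: [-0.9, 0.5, 2.9]
opening: 0.0315
gripper_force: 30.0
```

{"fn": "apply_moves", "kwargs": {"series": [[[0,0,-10],[0,0,0]],[[0,0,-25],[0,0,0]],[[0,0,-25],[0,0,0]],[[0,0,0],[0,0,-0.11]],[[0,0,0],[0,0,-0.11]],[[0,0,0],[0,0,-0.11]],[[0,0,0],[0,0,-0.11]],[[0,0,0],[0,0,-0.11]],[[0,0,0],[0,0,-0.105]],[[0,0,0],[0,0,0]],[[0,0,0],[0,0,0]]]}}

```text
t: 16.18
tool_pos: [0.4483, -0.1628, 0.28]
orientation: [-2.143, -2.297, 0.0]
force: [-0.2, -0.2, -1.6]
opening: 0.032
gripper_force: 30.0
```

Run:
```python
from h import *
plan([.4396+.077*.126,.1045-.997*.126,.062],4.4);print(robot.read_state()["opening"])
```

```text
t 16.18 grasp [ 0.4483 -0.1628  0.113 ] yaw 4.0 tilt [-0.  0. -1.] F [-0.2 -0.2 -1.6]
shift total [141.2  10.9  51. ] rows 4 each [35.3  2.7 12.8]
turn z total -0.007
0.031973278793778225
```

{"fn": "apply_moves", "kwargs": {"series": [[[35,3,0],[0,0,-0.007]],[[35,3,0],[0,0,0]],[[35,3,0],[0,0,0]],[[34,2,0],[0,0,0]],[[0,0,20],[0,0,0]],[[0,0,18],[0,0,0]],[[0,0,8],[0,0,0]],[[0,0,4],[0,0,0]],[[0,0,0],[0,0,0]],[[0,0,0],[0,0,0]]]}}

```text
t: 17.02
tool_pos: [0.4488, -0.0238, 0.2303]
orientation: [2.133, 2.306, 0.0]
force: [-0.6, -0.1, -2.2]
opening: 0.0322
gripper_force: 30.0
```

Run:
```python
from h import *
plan([.4396-.077*.053,.1045+.997*.053,.062],4.4);print(robot.read_state()["opening"])
```

```text
t 17.02 grasp [ 0.4488 -0.0239  0.0633] yaw 4.5 tilt [ 0. -0. -1.] F [-0.6 -0.1 -2.2]
shift total [181.7   0.9   1.3] rows 5 each [36.3  0.2  0.3]
turn z total 0.001
0.032237850303779514
```

{"fn": "apply_moves", "kwargs": {"series": [[[8,1,1],[0,0,0]],[[14,0,0],[0,0,0]],[[14,0,0],[0,0,0]],[[14,0,0],[0,0,0]],[[14,0,0],[0,0,0]],[[14,0,0],[0,0,0]],[[14,0,0],[0,0,0]],[[14,0,0],[0,0,0]],[[14,0,0],[0,0,0]],[[14,0,0],[0,0,0]],[[14,0,0],[0,0,0]],[[14,0,0],[0,0,0]]]}}

```text
t: 18.02
tool_pos: [0.4368, 0.1392, 0.2296]
orientation: [2.132, 2.307, 0.002]
force: [0.8, 0.3, -2.7]
opening: 0.0319
gripper_force: 30.0
```

{"fn": "apply_moves", "kwargs": {"series": [[[8,0,0],[0,0,0]],[[5,0,0],[0,0,0]],[[3,0,0],[0,0,0]],[[0,0,0],[0,0,0]],[[0,0,0],[0,0,0]]]}}

```text
t: 18.43
tool_pos: [0.4353, 0.1539, 0.2288]
orientation: [2.131, 2.308, -0.0]
force: [0.2, -0.0, -1.8]
opening: 0.0318
gripper_force: 30.0
```

Run:
```python
from h import *
plan([.4396-.077*.053,.1045+.997*.053,.062],4.4);print(robot.read_state()["opening"])
```

```text
t 18.43 grasp [0.4353 0.1538 0.0618] yaw 4.6 tilt [ 0. -0. -1.] F [ 0.2 -0.  -1.8]
shift total [ 3.5  0.5 -0.2] rows 1 each [ 3.5  0.5 -0.2]
turn z total 0.003
0.03181147018639793
```

{"fn": "apply_moves", "kwargs": {"series": [[[0,0,1],[0,0,0]],[[2,0,0],[0,0,0]],[[1,0,0],[0,0,0]],[[1,0,0],[0,0,0]],[[0,0,0],[0,0,0]],[[0,0,0],[0,0,0]]]}}

```text
t: 18.93
tool_pos: [0.4353, 0.1579, 0.2281]
orientation: [2.13, 2.308, 0.001]
force: [0.7, -2.5, 3.5]
opening: 0.032
gripper_force: 30.0
```

{"fn": "apply_moves", "kwargs": {"series": [[[1,0,0],[0,0,0]],[[1,0,0],[0,0,0]],[[1,0,0],[0,0,0]],[[0,0,0],[0,0,0]],[[0,0,0],[0,0,0]]]}}

```text
t: 19.35
tool_pos: [0.4352, 0.1596, 0.2283]
orientation: [2.129, 2.306, -0.004]
force: [-0.5, -14.4, 8.9]
opening: 0.0322
gripper_force: 30.0
```

It is packed against the stop, with 14 N of reaction. I release and go back for the second.

{"fn": "apply_moves", "kwargs": {"series": [[[-1,0,0],[0,0,0]],[[0,0,0],[0,0,0]],[[0,0,0],[0,0,0]],[[0,0,-20],[0,0,0]],[[0,0,-40],[0,0,0]],[[0,0,-40],[0,0,0]],[[0,0,-40],[0,0,0]],[[0,0,-30],[0,0,0]],[[-40,0,0],[0,0,0]],[[-40,0,0],[0,0,0]],[[-40,0,0],[0,0,0]],[[-40,0,0],[0,0,0]]], "claw": 0.55}}

```text
t: 20.35
tool_pos: [0.4473, -0.0003, 0.3979]
orientation: [2.128, 2.31, 0.001]
force: [0.5, -0.5, 0.6]
opening: 0.051
gripper_force: 0.0
```

{"fn": "apply_moves", "kwargs": {"series": [[[-40,-5,0],[0,0,0]],[[-40,-5,0],[0,0,0]],[[-40,-5,0],[0,0,0]],[[-40,-5,0],[0,0,0]],[[-40,-5,0],[0,0,0]],[[-40,-5,0],[0,0,0]],[[-40,-5,0],[0,0,0]],[[-40,-5,0],[0,0,0]],[[0,0,0],[0,0,0]],[[0,0,0],[0,0,0]]], "claw": 0.75}}

```text
t: 21.18
tool_pos: [0.4328, -0.3231, 0.3968]
orientation: [-2.133, -2.304, -0.001]
force: [-0.2, 1.3, 0.9]
opening: 0.0697
gripper_force: 0.0
```

Run:
```python
from h import *
plan([.4245,-.353,.12],-7.3);look("w4")
```

```text
t 21.18 grasp [ 0.4327 -0.3229  0.2298] yaw 4.4 tilt [-0.001  0.002 -1.   ] F [-0.2  1.3  0.9]
shift total [-29.6 -10.4 109.7] rows 3 each [-9.9 -3.5 36.6]
turn z total 0.204
[ 253  199   39   52 1534] c 424.5 -354.0 wh 49 32 ang 82.7 z 0.0808
[248 180  53  51 716] c 424.5 -354.3 wh 54 54 ang 82.9 z 0.0092
```

Unmoved. I descend and grip.

{"fn": "apply_moves", "kwargs": {"series": [[[-15,-5,0],[0,0,0]],[[-15,-5,0],[0,0,0]],[[0,0,20],[0,0,0.1]],[[0,0,35],[0,0,0.1]],[[0,0,40],[0,0,0]],[[0,0,40],[0,0,0]],[[0,0,30],[0,0,0]],[[0,0,12],[0,0,0]],[[0,0,0],[0,0,0]],[[0,0,0],[0,0,0]]]}}

```text
t: 22.07
tool_pos: [0.4261, -0.3521, 0.2216]
orientation: [-2.35, -2.085, -0.0]
force: [0.8, -0.2, 0.3]
opening: 0.0698
gripper_force: 0.0
```

Run:
```python
from h import *
plan([.4245,-.354,.052],-7.3)
```

```text
t 22.07 grasp [ 0.4261 -0.3521  0.0546] yaw -6.8 tilt [ 0.  0. -1.] F [ 0.8 -0.2  0.3]
shift total [-2.1 -1.4  2.6] rows 1 each [-2.1 -1.4  2.6]
turn z total 0.008
```

{"fn": "apply_moves", "kwargs": {"series": [[[-2,-1,2],[0,0,0.008]],[[0,0,0],[0,0,0]],[[0,0,0],[0,0,0]],[[0,0,0],[0,0,0]],[[0,0,0],[0,0,0]],[[0,0,0],[0,0,0]],[[0,0,0],[0,0,0]],[[0,0,-10],[0,0,0]],[[0,0,-25],[0,0,0]],[[0,0,-25],[0,0,0]],[[0,0,0],[0,0,-0.1]],[[0,0,0],[0,0,-0.104]]], "claw": 0, "newtons": 30}}

```text
t: 23.07
tool_pos: [0.425, -0.3547, 0.2814]
orientation: [2.128, 2.306, -0.0]
force: [-0.3, 0.4, -3.0]
opening: 0.0317
gripper_force: 30.0
```

{"fn": "apply_moves", "kwargs": {"series": [[[20,3,0],[0,0,0]],[[40,6,0],[0,0,0]],[[40,6,0],[0,0,0]],[[40,6,0],[0,0,0]],[[40,6,0],[0,0,0]],[[40,6,0],[0,0,0]],[[40,6,0],[0,0,0]],[[40,6,0],[0,0,0]],[[28,4,0],[0,0,0]],[[0,0,0],[0,0,0]],[[0,0,0],[0,0,0]]]}}

```text
t: 23.98
tool_pos: [0.4482, -0.0218, 0.2789]
orientation: [-2.131, -2.308, 0.0]
force: [0.2, -0.1, -3.4]
opening: 0.0321
gripper_force: 30.0
```

Run:
```python
from h import *
plan([.4396+.077*.126,.1045-.997*.126,.062],4.5);print(robot.read_state()["opening"])
```

```text
t 23.98 grasp [ 0.4481 -0.0219  0.1119] yaw 4.6 tilt [-0. -0. -1.] F [ 0.2 -0.1 -3.4]
shift total [ 0.6  1.2 49.9] rows 2 each [ 0.3  0.6 25. ]
turn z total 0.001
0.03207479646256769
```

{"fn": "apply_moves", "kwargs": {"series": [[[0,1,20],[0,0,0]],[[0,0,18],[0,0,0]],[[0,0,8],[0,0,0]],[[0,0,4],[0,0,0]],[[0,0,0],[0,0,0]],[[8,0,0],[0,0,0]],[[14,0,0],[0,0,0]],[[14,0,0],[0,0,0]],[[14,0,0],[0,0,0]],[[14,0,0],[0,0,0]],[[14,0,0],[0,0,0]],[[14,0,0],[0,0,0]]]}}

```text
t: 24.98
tool_pos: [0.4428, 0.0694, 0.2299]
orientation: [2.135, 2.303, 0.002]
force: [0.9, 0.1, -3.5]
opening: 0.0316
gripper_force: 30.0
```

{"fn": "apply_moves", "kwargs": {"series": [[[14,0,0],[0,0,0]],[[8,0,0.5],[0,0,0]],[[4,0,0.5],[0,0,0]],[[2,0,0],[0,0,0]],[[0,0,0],[0,0,0]],[[0,0,0],[0,0,0]]]}}

```text
t: 25.48
tool_pos: [0.4404, 0.0961, 0.2278]
orientation: [2.135, 2.304, -0.0]
force: [-0.9, -0.2, -2.9]
opening: 0.032
gripper_force: 30.0
```

Run:
```python
from h import *
plan([.4396+.077*.001,.1045-.997*.001,.061],4.5);print(robot.read_state()["opening"])
```

```text
t 25.48 grasp [0.4404 0.096  0.0608] yaw 4.3 tilt [ 0. -0. -1.] F [-0.9 -0.2 -2.9]
shift total [ 7.5 -0.1 -0.2] rows 1 each [ 7.5 -0.1 -0.2]
turn z total -0.003
0.031977019101626786
```

{"fn": "apply_moves", "kwargs": {"series": [[[3,0,1],[0,0,0]],[[2,0,0],[0,0,0]],[[1,0,0],[0,0,0]],[[1,0,0],[0,0,0]],[[1,0,0],[0,0,0]],[[0,0,0],[0,0,0]],[[0,0,0],[0,0,0]]]}}

```text
t: 26.07
tool_pos: [0.44, 0.1044, 0.2271]
orientation: [2.135, 2.304, 0.001]
force: [1.7, -2.3, 3.8]
opening: 0.0323
gripper_force: 30.0
```

{"fn": "apply_moves", "kwargs": {"series": [[[1,0,0],[0,0,0]],[[1,0,0],[0,0,0]],[[1,0,0],[0,0,0]],[[0,0,0],[0,0,0]],[[0,0,0],[0,0,0]]]}}

```text
t: 26.48
tool_pos: [0.4399, 0.106, 0.2273]
orientation: [2.133, 2.302, -0.003]
force: [-0.1, -14.5, 5.9]
opening: 0.0318
gripper_force: 30.0
```

Contact again at 14 N. I release, rise and back off to check the packing and the tray.

{"fn": "apply_moves", "kwargs": {"series": [[[-0.5,0,0],[0,0,0]],[[0,0,0],[0,0,0]],[[0,0,0],[0,0,0]],[[0,0,-20],[0,0,0]],[[0,0,-40],[0,0,0]],[[0,0,-40],[0,0,0]],[[0,0,-40],[0,0,0]],[[0,0,-40],[0,0,0]],[[-25,0,0],[0,0,0]],[[0,0,0],[0,0,0]],[[0,0,0],[0,0,0]]], "claw": 0.55}}

```text
t: 27.4
tool_pos: [0.4414, 0.0817, 0.4071]
orientation: [2.137, 2.303, 0.002]
force: [-0.2, 0.3, 0.2]
opening: 0.0514
gripper_force: 0.0
```

Run:
```python
from h import *
plan([.429,.24,.24],-86)
p,P=look("w5")
c=robot.calibration("top");p,d=robot.read_camera("top");cv2.imwrite("pics/top5.png",cv2.resize(p[165:270,165:425],None,fx=3,fy=3))
Q=cloud(c,d);z=Q[...,2];m=((z>.05)&(z<.1)&(Q[...,1]<-.13)&(Q[...,1]>-.5)&(Q[...,0]<.53)&(Q[...,0]>.28));print(m.sum())
```

```text
t 27.40 grasp [0.4416 0.0818 0.2401] yaw 4.3 tilt [ 0.001  0.001 -1.   ] F [-0.2  0.3  0.2]
shift total [158.7  -0.7   0.2] rows 4 each [39.7 -0.2  0. ]
turn z total 1.576
[ 245    3   68   19 1183] c 426.2 239.5 wh 57 13 ang 4.1 z 0.0816
[ 264   83   36   58 2021] c 435.0 158.0 wh 32 50 ang 4.5 z 0.0887
[ 266  144   34   54 1797] c 439.9 104.0 wh 32 50 ang 4.4 z 0.0884
[   0  143   26  159 1724] c 100.2 -4.8 wh 207 21 ang 89.5 z 0.0102
[ 238  189   89   92 4842] c 447.5 7.8 wh 112 123 ang 4.1 z 0.0085
116
```

View pics/w5.png

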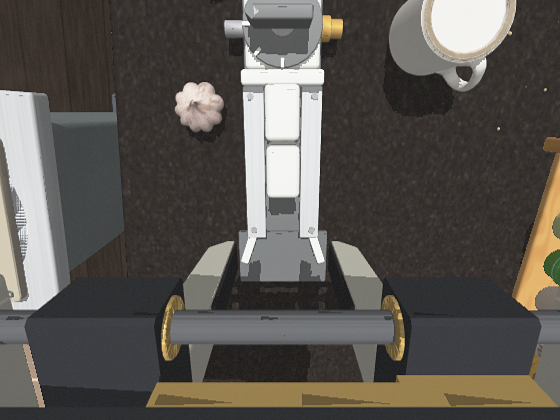

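The cartridges at (282,112) and (283,170) are 54 mm apart and against the stop, and the valve is still shut. I move on to the valve.

{"fn": "apply_moves", "kwargs": {"series": [[[40,0,0],[0,0,0]],[[40,0,0],[0,0,0]],[[40,0,0],[0,0,0]],[[38.5,0,0],[0,0,0]],[[0,0,0],[0,0,0.12]],[[0,0,0],[0,0,0.12]],[[0,0,0],[0,0,0.12]],[[0,0,0],[0,0,0.12]],[[0,0,0],[0,0,0.12]],[[0,0,0],[0,0,0.12]],[[0,0,0],[0,0,0.12]],[[0,0,0],[0,0,0.12]]], "claw": 0.35}}

```text
t: 28.5
tool_pos: [0.4287, 0.2406, 0.4051]
orientation: [-2.961, -1.05, 0.005]
force: [1.2, -0.8, 0.7]
opening: 0.0323
gripper_force: 0.0
```

{"fn": "apply_moves", "kwargs": {"series": [[[0,0,0],[0,0,0.12]],[[0,0,0],[0,0,0.12]],[[0,0,0],[0,0,0.12]],[[0,0,0],[0,0,0.12]],[[0,0,0],[0,0,0.12]],[[0,0,0],[0,0,0.016]],[[0,0,40],[0,0,0]],[[0,0,30],[0,0,0]],[[0,0,0],[0,0,0]],[[0,0,0],[0,0,0]]]}}

```text
t: 29.33
tool_pos: [0.4282, 0.2399, 0.3346]
orientation: [3.138, 0.115, -0.009]
force: [-0.9, 0.8, 1.1]
opening: 0.0327
gripper_force: 0.0
```

Run:
```python
from h import *
plan([.429,.2395,.07],-86)
```

```text
t 29.33 grasp [0.4273 0.2396 0.1676] yaw -85.8 tilt [-0.005 -0.002 -1.   ] F [-0.9  0.8  1.1]
shift total [ 2.2  0.  97.6] rows 3 each [ 0.7  0.  32.5]
turn z total 0.004
```

{"fn": "apply_moves", "kwargs": {"series": [[[1,0,35],[0,0,0]],[[0,0,35],[0,0,0]],[[0,0,20],[0,0,0]],[[0,0,8],[0,0,0]],[[0,0,0],[0,0,0]],[[0,0,0],[0,0,0]]]}}

```text
t: 29.83
tool_pos: [0.4312, 0.2405, 0.2408]
orientation: [-3.139, -0.112, -0.003]
force: [-0.1, 0.2, 0.4]
opening: 0.0329
gripper_force: 0.0
```

{"fn": "apply_moves", "kwargs": {"series": [[[0,0,0],[0,0,0]],[[0,0,0],[0,0,0]],[[0,0,0],[0,0,0]],[[0,0,0],[0,0,0]],[[0,0,0],[0,0,0]]], "claw": 0, "newtons": 20}}

```text
t: 30.25
tool_pos: [0.4309, 0.2405, 0.2401]
orientation: [-3.138, -0.111, -0.003]
force: [-0.7, 2.3, 7.0]
opening: 0.0119
gripper_force: 20.0
```

Run:
```python
from h import *
plan([.429,.2395,.07],-40.8)
```

```text
t 30.25 grasp [0.4312 0.2408 0.0731] yaw -85.9 tilt [ 0.002  0.001 -1.   ] F [-0.7  2.3  7. ]
shift total [-2.3  1.1  3.1] rows 1 each [-2.3  1.1  3.1]
turn z total -0.788
```

{"fn": "apply_moves", "kwargs": {"series": [[[-0.5,0,0],[0,0,-0.1]],[[-0.5,0,0],[0,0,-0.1]],[[0,0,0],[0,0,-0.1]],[[0,0,0],[0,0,-0.1]],[[0,0,0],[0,0,-0.1]],[[0,0,0],[0,0,-0.1]],[[0,0,0],[0,0,-0.1]],[[0,0,0],[0,0,-0.09]],[[0,0,0],[0,0,0]],[[0,0,0],[0,0,0]],[[0,0,0],[0,0,0]]]}}

```text
t: 31.17
tool_pos: [0.4301, 0.2412, 0.2401]
orientation: [-2.853, -1.31, -0.007]
force: [1.2, 8.6, 2.4]
opening: 0.0121
gripper_force: 20.0
```

Run:
```python
from h import *
plan([.429,.2395,.07],-40.8)
```

```text
t 31.17 grasp [0.4306 0.2418 0.0731] yaw -40.7 tilt [ 0.003  0.004 -1.   ] F [1.2 8.6 2.4]
shift total [-2.8  0.3  3.1] rows 1 each [-2.8  0.3  3.1]
turn z total 0.002
```

Open, rise, and back off −y to check the handle.

{"fn": "apply_moves", "kwargs": {"series": [[[0,0,0],[0,0,0]],[[0,0,0],[0,0,0]],[[0,0,0],[0,0,0]],[[0,0,-15],[0,0,0]],[[0,0,-40],[0,0,0]],[[0,0,-40],[0,0,0]],[[0,0,-40],[0,0,0]],[[0,0,-40],[0,0,0]],[[-35,0,0],[0,0,-0.1]],[[-35,0,0],[0,0,-0.1]],[[0,0,0],[0,0,0]],[[0,0,0],[0,0,0]]], "claw": 0.35}}

```text
t: 32.17
tool_pos: [0.3858, 0.1837, 0.4137]
orientation: [2.711, 1.586, 0.001]
force: [0.4, 0.5, 0.0]
opening: 0.0326
gripper_force: 0.0
```

Run:
```python
from h import *
plan([.429,.2395,.07],-40.8)
p,P=look("w6");c=robot.calibration("top");p,d=robot.read_camera("top");cv2.imwrite("pics/top6.png",cv2.resize(p[165:270,165:425],None,fx=3,fy=3))
```

```text
t 32.17 grasp [0.3859 0.1837 0.2467] yaw -29.3 tilt [ 0.001 -0.    -1.   ] F [0.4 0.5 0. ]
shift total [ 69.8  10.1 176.8] rows 5 each [14.   2.  35.4]
turn z total 0.200
[ 171    0   64   68 2340] c 394.8 342.0 wh 32 50 ang 15.1 z 0.0855
[282  90  23  63 777] c 427.9 237.6 wh 57 12 ang 49.5 z 0.0822
[ 311  160   52   58 1651] c 435.4 158.1 wh 32 51 ang 4.4 z 0.0883
[ 345  211   48   55 1528] c 440.8 95.1 wh 50 32 ang 88.4 z 0.0879
[ 138    0  152  124 6591] c 390.6 343.1 wh 114 119 ang 18.1 z 0.0059
[ 366  240   77   37 1153] c 474.7 10.2 wh 52 103 ang 60.4 z 0.0086
[  31  352   49   55 1511] c -49.5 76.4 wh 107 63 ang 0.4 z 0.0118
```

View pics/w6.png

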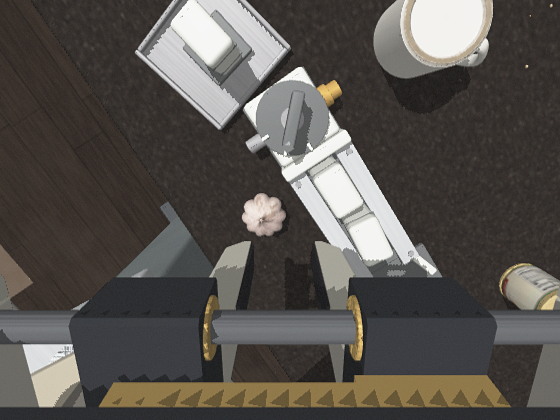

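View pics/top6.png

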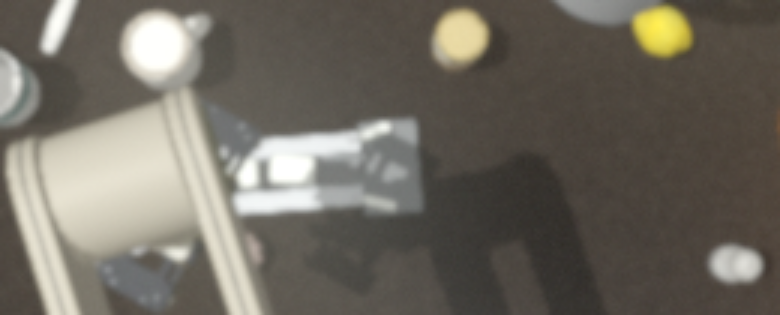

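Valve at 45°, and the old cartridge is standing in the tray, at (203,35). But the second new cartridge has been knocked back: it is 9 mm off and turned about 6°, at (368,238). I'll shut the valve, repack, then reopen it to half.

{"fn": "apply_moves", "kwargs": {"series": [[[35,5,0],[0,0,0]],[[35,5,0],[0,0,0]],[[0,0,20],[0,0,0.1]],[[0,0,35],[0,0,0.1]],[[0,0,40],[0,0,0]],[[0,0,40],[0,0,0]],[[0,0,30],[0,0,0]],[[0,0,10],[0,0,0]],[[0,0,0],[0,0,0]],[[0,0,0],[0,0,0]]]}}

```text
t: 33.1
tool_pos: [0.4299, 0.2414, 0.2393]
orientation: [-2.855, -1.311, 0.001]
force: [-0.3, 0.2, 0.9]
opening: 0.0327
gripper_force: 0.0
```

Run:
```python
from h import *
plan([.4295,.2395,.072],-40.5)
```

```text
t 33.10 grasp [0.4298 0.2414 0.0723] yaw -40.7 tilt [-0. -0. -1.] F [-0.3  0.2  0.9]
shift total [-1.6  1.   0.3] rows 1 each [-1.6  1.   0.3]
turn z total -0.003
```

{"fn": "apply_moves", "kwargs": {"series": [[[-1.5,1,0],[0,0,0]],[[0,0,0],[0,0,0]],[[0,0,0],[0,0,0]],[[0,0,0],[0,0,0]],[[0,0,0],[0,0,0]]], "claw": 0}}

```text
t: 33.52
tool_pos: [0.4294, 0.2401, 0.2407]
orientation: [-2.853, -1.31, -0.004]
force: [-6.1, 4.0, 8.2]
opening: 0.0118
gripper_force: 20.0
```

{"fn": "apply_moves", "kwargs": {"series": [[[0,0,0],[0,0,0.1]],[[0,0,0],[0,0,0.1]],[[0,0,0],[0,0,0.1]],[[0,0,0],[0,0,0.1]],[[0,0,0],[0,0,0.1]],[[0,0,0],[0,0,0.1]],[[0,0,0],[0,0,0.1]],[[0,0,0],[0,0,0.1]],[[0,0,0],[0,0,0.025]],[[0,0,0],[0,0,0]],[[0,0,0],[0,0,0]]]}}

```text
t: 34.43
tool_pos: [0.4294, 0.2401, 0.2408]
orientation: [-3.139, -0.057, -0.002]
force: [-5.3, 3.8, 8.2]
opening: 0.0121
gripper_force: 20.5
```

{"fn": "apply_moves", "kwargs": {"series": [[[0,0,0],[0,0,0]],[[0,0,0],[0,0,0]],[[0,0,0],[0,0,0]],[[0,0,-15],[0,0,0]],[[0,0,-40],[0,0,0]],[[0,0,-40],[0,0,0]],[[0,0,-40],[0,0,0]],[[0,0,-30],[0,0,-0.12]],[[0,0,0],[0,0,-0.12]],[[0,0,0],[0,0,-0.12]],[[0,0,0],[0,0,-0.12]],[[0,0,0],[0,0,-0.12]]], "claw": 0.35}}

```text
t: 35.43
tool_pos: [0.4293, 0.2389, 0.4041]
orientation: [2.981, 0.99, 0.001]
force: [-0.1, 0.2, -0.0]
opening: 0.0326
gripper_force: 0.0
```

{"fn": "apply_moves", "kwargs": {"series": [[[0,0,0],[0,0,-0.12]],[[0,0,0],[0,0,-0.12]],[[0,0,0],[0,0,-0.12]],[[0,0,0],[0,0,-0.12]],[[0,0,0],[0,0,-0.12]],[[0,0,0],[0,0,-0.12]],[[0,0,0],[0,0,-0.12]],[[0,0,0],[0,0,-0.12]],[[-40,0,0],[0,0,0]],[[-40,0,0],[0,0,0]],[[-40,0,0],[0,0,0]],[[-30,0,0],[0,0,0]]]}}

```text
t: 36.43
tool_pos: [0.4325, 0.0869, 0.4037]
orientation: [2.193, 2.248, -0.001]
force: [1.2, -0.1, -0.1]
opening: 0.0325
gripper_force: 0.0
```

Run:
```python
from h import *
plan([.441,.095,.061],2)
p,P=look("w7")
```

```text
t 36.43 grasp [0.4326 0.0868 0.2367] yaw 1.4 tilt [ 0.    -0.001 -1.   ] F [ 1.2 -0.1 -0.1]
shift total [  8.2   8.6 175.7] rows 5 each [ 1.6  1.7 35.1]
turn z total -0.010
[ 246    7   69   22 1178] c 426.5 239.3 wh 57 13 ang 4.3 z 0.0817
[ 269   88   37   59 2028] c 435.2 157.9 wh 32 50 ang 4.0 z 0.0887
[ 274  159   36   55 1767] c 440.4 94.3 wh 50 32 ang 88.1 z 0.0884
[   0  154   41  156 2914] c 92.9 3.3 wh 37 208 ang 0.0 z 0.0109
[ 252  198   63   89 3324] c 434.4 3.4 wh 80 119 ang 1.9 z 0.0085
```

{"fn": "apply_moves", "kwargs": {"series": [[[7.5,8,20],[0,0,0]],[[0,0,35],[0,0,0.06]],[[0,0,40],[0,0,0]],[[0,0,40],[0,0,0]],[[0,0,30],[0,0,0]],[[0,0,10],[0,0,0]],[[0,0,0],[0,0,0]],[[0,0,0],[0,0,0]]], "claw": 0.6}}

```text
t: 37.15
tool_pos: [0.4412, 0.0969, 0.2297]
orientation: [2.26, 2.182, 0.0]
force: [0.5, -0.4, 0.9]
opening: 0.0558
gripper_force: 0.0
```

{"fn": "apply_moves", "kwargs": {"series": [[[0,0,0],[0,0,0]],[[0,0,0],[0,0,0]],[[0,0,0],[0,0,0]],[[0,0,0],[0,0,0]],[[0,0,0],[0,0,0]],[[0,0,0],[0,0,0]]], "claw": 0, "newtons": 30}}

```text
t: 37.65
tool_pos: [0.441, 0.097, 0.2299]
orientation: [2.259, 2.182, 0.001]
force: [-3.2, 0.9, 7.7]
opening: 0.0317
gripper_force: 30.0
```

Run:
```python
from h import *
plan([.4397,.1035,.061],4.4);print(robot.read_state()["opening"])
```

```text
t 37.65 grasp [0.4412 0.097  0.0629] yaw -2.0 tilt [ 0.001  0.    -1.   ] F [-3.2  0.9  7.7]
shift total [ 6.5 -1.7  1.9] rows 1 each [ 6.5 -1.7  1.9]
turn z total -0.112
0.03171629278684567
```

{"fn": "apply_moves", "kwargs": {"series": [[[0,-0.5,0],[0,0,-0.056]],[[0,-0.5,0],[0,0,-0.056]],[[3,0,0],[0,0,0]],[[3,0,0],[0,0,0]],[[1.5,0,0],[0,0,0]],[[1,0,0],[0,0,0]],[[1,0,0],[0,0,0]],[[0,0,0],[0,0,0]],[[0,0,0],[0,0,0]]]}}

```text
t: 38.4
tool_pos: [0.4399, 0.1063, 0.23]
orientation: [2.134, 2.302, 0.003]
force: [1.4, -1.8, 5.6]
opening: 0.0318
gripper_force: 30.0
```

{"fn": "apply_moves", "kwargs": {"series": [[[1,0,0],[0,0,0]],[[1,0,0],[0,0,0]],[[0,0,0],[0,0,0]],[[0,0,0],[0,0,0]]]}}

```text
t: 38.73
tool_pos: [0.4398, 0.1077, 0.23]
orientation: [2.133, 2.302, 0.001]
force: [2.5, -7.4, 6.9]
opening: 0.0318
gripper_force: 30.0
```

{"fn": "apply_moves", "kwargs": {"series": [[[1,0,0],[0,0,0]],[[0,0,0],[0,0,0]],[[0,0,0],[0,0,0]]]}}

```text
t: 38.98
tool_pos: [0.4398, 0.1083, 0.2301]
orientation: [2.132, 2.301, -0.001]
force: [1.7, -10.8, 7.8]
opening: 0.032
gripper_force: 30.0
```

{"fn": "apply_moves", "kwargs": {"series": [[[-0.5,0,0],[0,0,0]],[[0,0,0],[0,0,0]],[[0,0,0],[0,0,0]],[[0,0,-20],[0,0,0]],[[0,0,-40],[0,0,0]],[[0,0,-40],[0,0,0]],[[0,0,-40],[0,0,0]],[[0,0,-35],[0,0,0]],[[-25,0,0],[0,0,0]],[[0,0,0],[0,0,0]],[[0,0,0],[0,0,0]]], "claw": 0.55}}

```text
t: 39.9
tool_pos: [0.4407, 0.0836, 0.4037]
orientation: [-2.136, -2.304, -0.001]
force: [-0.7, -0.9, -0.5]
opening: 0.0512
gripper_force: 0.0
```

Run:
```python
from h import *
plan([.429,.2395,.24],-86)
p,P=look("w8")
```

```text
t 39.90 grasp [0.4407 0.0837 0.2367] yaw 4.3 tilt [ 0.  0. -1.] F [-0.7 -0.9 -0.5]
shift total [ 1.563e+02  1.000e-01 -3.200e+00] rows 4 each [39.1  0.  -0.8]
turn z total 1.576
[ 245    4   70   20 1184] c 426.7 238.9 wh 57 12 ang 3.7 z 0.0816
[ 265   85   36   58 2040] c 435.1 157.7 wh 32 50 ang 4.4 z 0.0888
[ 267  146   35   54 1821] c 440.5 104.5 wh 32 50 ang 4.6 z 0.0884
[   0  151   26  153 1583] c 100.4 -8.5 wh 21 200 ang 0.2 z 0.01
[ 239  187   89   97 4900] c 447.3 9.7 wh 112 129 ang 4.1 z 0.0085
```

Packed again. Valve to half.

{"fn": "apply_moves", "kwargs": {"series": [[[40,0,0],[0,0,0]],[[40,0,0],[0,0,0]],[[40,0,0],[0,0,0]],[[36,0,0],[0,0,0]],[[0,0,0],[0,0,0.12]],[[0,0,0],[0,0,0.12]],[[0,0,0],[0,0,0.12]],[[0,0,0],[0,0,0.12]],[[0,0,0],[0,0,0.12]],[[0,0,0],[0,0,0.12]],[[0,0,0],[0,0,0.12]],[[0,0,0],[0,0,0.12]]], "claw": 0.35}}

```text
t: 40.95
tool_pos: [0.428, 0.2401, 0.4019]
orientation: [-2.96, -1.051, 0.005]
force: [-0.8, 0.0, -0.2]
opening: 0.0323
gripper_force: 0.0
```

{"fn": "apply_moves", "kwargs": {"series": [[[0,0,0],[0,0,0.12]],[[0,0,0],[0,0,0.12]],[[0,0,0],[0,0,0.12]],[[0,0,0],[0,0,0.12]],[[0,0,0],[0,0,0.12]],[[0,0,0],[0,0,0.016]],[[0,0,40],[0,0,0]],[[0,0,30],[0,0,0]],[[0,0,0],[0,0,0]],[[0,0,0],[0,0,0]]]}}

```text
t: 41.78
tool_pos: [0.4275, 0.2394, 0.3315]
orientation: [3.137, 0.117, -0.009]
force: [0.1, 0.4, 0.6]
opening: 0.0327
gripper_force: 0.0
```

Run:
```python
from h import *
plan([.4295,.2395,.07],-86)
```

```text
t 41.78 grasp [0.4266 0.239  0.1645] yaw -85.7 tilt [-0.006 -0.002 -1.   ] F [0.1 0.4 0.6]
shift total [ 3.5 -0.4 94.5] rows 3 each [ 1.2 -0.1 31.5]
turn z total 0.005
```

{"fn": "apply_moves", "kwargs": {"series": [[[0,0,35],[0,0,0]],[[0,0,30],[0,0,0]],[[0,0,20],[0,0,0]],[[0,0,8],[0,0,0]],[[0,0,0],[0,0,0]],[[0,0,0],[0,0,0]]]}}

```text
t: 42.28
tool_pos: [0.4295, 0.2399, 0.2426]
orientation: [-3.139, -0.114, -0.003]
force: [-0.2, 0.4, -0.5]
opening: 0.0325
gripper_force: 0.0
```

{"fn": "apply_moves", "kwargs": {"series": [[[0,0,0],[0,0,0]],[[0,0,0],[0,0,0]],[[0,0,0],[0,0,0]],[[0,0,0],[0,0,0]],[[0,0,0],[0,0,0]]], "claw": 0, "newtons": 20}}

```text
t: 42.7
tool_pos: [0.4292, 0.2402, 0.2421]
orientation: [-3.137, -0.113, -0.003]
force: [-0.5, 4.0, 5.9]
opening: 0.0117
gripper_force: 20.0
```

Run:
```python
from h import *
plan([.4295,.2395,.07],-40.8)
```

```text
t 42.70 grasp [0.4296 0.2406 0.0751] yaw -85.9 tilt [ 0.002  0.002 -1.   ] F [-0.5  4.   5.9]
shift total [-0.2  1.1  5.1] rows 1 each [-0.2  1.1  5.1]
turn z total -0.787
```

{"fn": "apply_moves", "kwargs": {"series": [[[0,0,0],[0,0,-0.1]],[[0,0,0],[0,0,-0.1]],[[0,0,0],[0,0,-0.1]],[[0,0,0],[0,0,-0.1]],[[0,0,0],[0,0,-0.1]],[[0,0,0],[0,0,-0.1]],[[0,0,0],[0,0,-0.1]],[[0,0,0],[0,0,-0.09]],[[0,0,0],[0,0,0]],[[0,0,0],[0,0,0]],[[0,0,0],[0,0,0]]]}}

```text
t: 43.62
tool_pos: [0.4292, 0.2403, 0.2421]
orientation: [-2.853, -1.312, -0.004]
force: [-0.5, 4.9, 4.9]
opening: 0.012
gripper_force: 20.0
```

{"fn": "apply_moves", "kwargs": {"series": [[[0,0,0],[0,0,0]],[[0,0,0],[0,0,0]],[[0,0,0],[0,0,0]],[[0,0,-15],[0,0,0]],[[0,0,-40],[0,0,0]],[[0,0,-40],[0,0,0]],[[0,0,-40],[0,0,0]],[[0,0,-40],[0,0,0]],[[-35,0,0],[0,0,-0.1]],[[-35,0,0],[0,0,-0.1]],[[0,0,0],[0,0,0]],[[0,0,0],[0,0,0]]], "claw": 0.35}}

```text
t: 44.62
tool_pos: [0.3853, 0.1831, 0.4157]
orientation: [2.71, 1.588, 0.001]
force: [-0.1, -0.1, 0.3]
opening: 0.0325
gripper_force: 0.0
```

Run:
```python
from h import *
plan([.429,.2395,.07],-40.8)
p,P=look("w9")
```

```text
t 44.62 grasp [0.3854 0.1831 0.2487] yaw -29.3 tilt [ 0.001 -0.    -1.   ] F [-0.1 -0.1  0.3]
shift total [ 70.5  10.4 178.7] rows 5 each [14.1  2.1 35.7]
turn z total 0.201
[ 172    0   63   68 2312] c 394.8 342.1 wh 32 51 ang 14.9 z 0.0856
[282  89  23  63 767] c 427.9 237.7 wh 57 12 ang 49.6 z 0.0822
[ 311  159   79   98 3165] c 438.1 131.8 wh 33 103 ang 5.6 z 0.0882
[ 139    0  148  124 6489] c 389.6 344.4 wh 115 114 ang 17.2 z 0.0059
[ 349  237   94   40 1541] c 462.7 13.4 wh 53 133 ang 55.5 z 0.0086
[  30  351   50   56 1585] c -51.9 75.2 wh 109 66 ang 0.0 z 0.0118
```

The valve is at 45.2°. The two bodies together measure 103 mm against 104 mm expected, so they are packed. The old cartridge is in the tray.

```bash
python3 -c "
from plant import robot
print(robot.close_job())"
```

```text
the job is handed in; nothing more can be done
None
```

The job is handed in: the old cartridge stands in the tray, both new cartridges (only two were there) are packed against the stop, and the valve is at half open (45°); the second new cartridge was found knocked 9 mm back after I had first opened the valve, so I shut it, repacked and reopened it.

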